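# Wedge the rocking card incubator

## Task

The card incubator rocks because its foot at the far left corner, as the robot sees it, is too short to reach the bench. Push the rubber wedge, thin end first, along the bench and in under that foot until the incubator stands firm and level, but do not jack the corner up or shove the incubator along. Then press down firmly on top of that corner with the fingertips to make sure that it no longer rocks, pushing the wedge in further and pressing again if it does; grip nothing and pick nothing up, and leave the wedge in place and the other things on the bench alone.

Things in the scene. Friction and masses are not known exactly. Their poses are not given: they have to be found in the camera images.
- incubator: Card incubator: cream box 190 mm (x) by 250 mm (y), 1.8 to 2.9 kg, loose on four round rubber feet (18 mm across, 75 mm in x and 105 mm in y from its middle). Origin: its middle at bench level, z up; at yaw 0 its front looks to -x, at the robot, and +y is the robot's left. Shell underside 16 mm, flat top 70 mm above the bench. It rests level on three sound feet.
- foot_point (a point): Point at bench level straight below the centre of the short foot, the far left one, at (75, 105, 0) mm in the incubator's frame. This foot (18 mm across, flat) is stuck too far in: it ends 5 to 10 mm above the bench, exactly how much is not known. The wedge goes in under it from the left side. Pushed at with more than about 7 N, the snug wedge shoves the incubator along.
- corner_top (a point): Point on the bare flat top, 70 mm above the bench, straight above the short foot: press here to test. Without a wedge under 3 N here rocks the incubator until the foot meets the bench. The side faces are 20 mm away. White cards stand up to 94 mm high over the right part of the top (incubator y from -115 to +35 mm).
- wedge: Grey solid rubber wedge, 110 mm long (x), 45 mm wide (y), 70 g, flat on the bench left of the incubator, thin end roughly towards the short foot. Origin: middle of its flat underside; +x towards the thin end. Height falls evenly from 20 mm at the blunt back (x = -55 mm) to 2 mm at the thin end (x = +55 mm); cross grooves on the thick half. It slides with under 1 N when free; snug, it resists with over 4 N.
- wedge_tip (a point): Middle of the wedge's thin edge, on the bench (x = +55 mm in the wedge's frame).
- wedge_back (a point): Middle of the wedge's flat upright back face, 10 mm above the bench (x = -55 mm), 45 mm wide and 20 mm high: the place to push it in. Pushing against a side face near the back turns the wedge.
- tube_rack: White rack of capped tubes, 60 by 130 mm, 93 mm high, to the right of the incubator. Origin: middle of its underside. Leave alone.
- tub: White round tub with a lid, 89 mm across, 79 mm high, beyond the incubator to the right. Origin: middle of its underside. Leave alone.
- vial: Small glass dropper vial, 27 mm across, 62 mm high, to the left on the robot's side of the wedge. Origin: middle of its underside. Leave alone.
- tip_box: Grey box of pipette tips, 85 by 120 mm, 56 mm high, to the left beyond the wedge. Origin: middle of its underside. Leave alone.

How it is judged:
By the outcome, as a careful person would: the job done as asked, in the order asked, and still so for the second after the job is handed in, with the robot touching nothing.
It also fails if it takes over 51 s, if anything falls off the work surface, if the arm or the gripper's body presses on something with over 40 N, if the wrist force passes 120 N, or if a joint passes its speed limit or range.

## Robot

A 7-joint arm with a two-finger parallel gripper is mounted at the origin on the work surface. World frame = base frame: x ahead of the robot, y to its left, z up, the work surface at z = 0. Lengths are in mm, angles in rad, forces in N, time in s.
With the tool pointing down it reaches from about 425 to 825 mm from the base axis. Payload 3.6 kg.
Tool frame: the origin (TCP) lies between the finger pads; the fingertips stand 8 mm ahead of it and the grasp point (between the pads) lies 11 mm behind it; z points along the fingers, y is the direction in which the jaws open and shut (so a half turn about z gives the same grasp; the last joint's range is limited). The gripper opens to 93 mm and grips with 3 to 60 N. Pads are 15 mm wide; open, the fingers measure 128 mm over their backs; the gripper's body (75 mm by 188 mm) begins 65 mm behind the grasp point.
Start: joints at [1.113, 0.615, -0.013, 1.423, 0.008, 1.103, -0.04], TCP at [272.036, -590.304, 226.64] pointing down, gripper open.
Joint ranges: [-3.12, 3.12], [-0.3, 2.06], [-1.34, 1.32], [0.26, 2.42], [-1.36, 4.5], [0.01, 1.98], [-2.84, 2.84]. Speed limits (rad/s): [2.79, 2.79, 3.14, 3.14, 3.14, 3.14, 3.14].

## Interface

Orientations are given as a rotation vector (axis times angle).
In Python, from station import r gives the robot as it stands. The module is installed in compiled form; this text tells all that it offers. Calls block until the motion is done:
- r.move_to(position, orientation): joint-space move of the TCP to a pose.
- r.movel(position, speed=150, ori=None): straight line of the TCP; ori=None keeps the orientation; speed is the mean speed in mm/s.
- r.goto_joints(angles): joint-space move.
- r.move_gripper(opening, grip_force=None): finger opening in mm; grip_force is the grip in N (None keeps the last); returns when the fingers have stopped.
- r.wait(seconds).
- r.solve_ik(position, orientation): joint angles nearest the present ones, or None.
- r.camera(name): name is "scene" or "top" or "wrist"; returns (picture, depth): 480x640x3 uint8, red, green, blue; 480x640 float32, mm along the optical axis (not along the pixel's ray), 0 where there is no reading.
- r.camera_info(name): a dict with "intrinsics" (3x3 intrinsics, pixels), "k1" (the pictures are not rectified: a ray, as slopes to the right and down, at radius r is drawn at 1 + k1 r^2 times it, then the intrinsics apply), "position" and "attitude" of the camera in the world. Camera axes: x right, y up, looking along -z (the intrinsics and any distortion apply to the point x, -y, -z); pixel columns grow to the right and rows downward; lengths in mm; the calibration is good to about 2 mm. A picture is of the moment at which its call begins: read the wrist's pose just before it. camera_info takes no time and is no camera call; for the wrist camera it gives the pose at the moment of the call.
A pose or a line that the arm cannot do raises r.PlanningError and nothing moves.
- r.sign_off(): hands the job in, once; it reports no verdict.
Trained networks look in the newest picture that a camera, given by its name, has taken for a name from the list of things; names that differ only in an ending like _2 or _b are one class to them, and where a whole thing is asked for, a point or a joint stands for the part that bears it (a point fixed in the world has none). Each returns a list of dicts, best first, with "p" (0 to 1); they miss things now and then, are a little off and sometimes report something else, mostly with a low value. They report only what shows in the picture. A call takes as long as a camera call.
- r.spot_in(camera, target): "at" ([x, y, z] in mm, in world coordinates, good to about 4 mm: the middle of the surface that is visible of it).
Readings, each from a call of its own:
- r.get_t(): time.
- r.get_qpos(): joint angles.
- r.get_joint_velocities(): joint speeds.
- r.get_joint_efforts(): joint torques, N m.
- r.get_position(): TCP position.
- r.get_tcp_rot(): TCP orientation.
- r.get_contact_force(): force on the tool from outside, world axes, zero at the start.
- r.get_moment(): the same for the moment, N m.
- r.get_finger_gap(): finger opening in mm.
Only numpy, scipy, OpenCV 4.12 (cv2) and the standard library are available. Lean on these libraries where they do the work, as an engineer would, in place of code of your own. Each camera call takes 0.05 s, during which the arm holds its last target.

## Working session

There is one attempt and no reset: what is moved stays moved. The work goes in short steps, each a Python script; the robot and the scene stay as the last script left them, time stands still between calls to the robot, and variables do not carry over. Pictures are saved under pics/ and viewed, and the job is handed in when it is done.

```bash
mkdir -p pics; cat > h.py <<'E'
import numpy as np, cv2
from station import r
from scipy.spatial.transform import Rotation as R
def snap(c,n):
    p,d=r.camera(c); cv2.imwrite(f'pics/{n}.png',p[:,:,::-1]); np.save(f'pics/{n}.npy',d); return p,d
def cam(c):
    i=r.camera_info(c); A=np.array(i['attitude'],float)
    if A.shape==(3,): A=R.from_rotvec(A).as_matrix()
    elif A.shape==(4,): raise Exception('quat')
    return np.array(i['intrinsics']),i['k1'],np.array(i['position']),A
def ray(ci,u,v):
    K,k,p,A=ci
    xd=(u-K[0,2])/K[0,0]; yd=(v-K[1,2])/K[1,1]
    x,y=xd,yd
    for _ in range(20):
        s=1+k*(x*x+y*y); x,y=xd/s,yd/s
    return p,A@np.array([x,-y,-np.ones_like(x)]) if np.ndim(x)==0 else A@np.stack([x,-y,-np.ones_like(x)])
def atz(ci,u,v,z):
    p,d=ray(ci,float(u),float(v)); return p+d*(z-p[2])/d[2]
def proj(ci,P):
    K,k,p,A=ci; q=A.T@(np.array(P,float)-p); x,y=q[0]/-q[2],-q[1]/-q[2]; s=1+k*(x*x+y*y)
    return K[0,0]*x*s+K[0,2],K[1,1]*y*s+K[1,2]
def cloud(ci,d):
    v,u=np.mgrid[:480,:640]; p,D=ray(ci,u.ravel().astype(float),v.ravel().astype(float))
    return (p[:,None]+D*d.ravel()).T.reshape(480,640,3)
E
python3 - <<'E'
from h import *
print(r.get_t(),r.get_tcp_rot(),r.get_contact_force(),r.get_finger_gap())
for c in('scene','top'):
    print(r.camera_info(c))
    snap(c,c+'0')
    for t in('incubator','foot_point','corner_top','wedge','wedge_tip','wedge_back','vial','tip_box'):
        print(c,t,[(np.round(x['at']),round(x['p'],2)) for x in r.spot_in(c,t)[:2]])
print(r.get_t())
E
```

```text
0.0 [-3.06621593e+00 -6.72548367e-01  9.12317232e-04] [ 0.31796178 -0.32690409 -0.14332365] 93.25382173743847
{'intrinsics': array([[473.36597713,   0.        , 322.58936042],
       [  0.        , 473.36597713, 240.55653907],
       [  0.        ,   0.        ,   1.        ]]), 'k1': -0.07849714031320625, 'position': array([889.0861874 , 750.65130003, 940.01143916]), 'attitude': array([0.25115325, 0.98423084, 2.50991943])}
scene incubator [(array([458., -30.,  68.]), 0.61)]
scene foot_point [(array([462., -28.,  68.]), 0.75)]
scene corner_top [(array([456., -35.,  71.]), 0.9)]
scene wedge [(array([490., 194.,   8.]), 0.81)]
scene wedge_tip [(array([489., 189.,  11.]), 0.93), (array([574., 476.,  49.]), 0.38)]
scene wedge_back [(array([490., 192.,  16.]), 0.63)]
scene vial [(array([324., 274.,  39.]), 0.51), (array([490., 193.,  12.]), 0.4)]
scene tip_box [(array([574., 473.,  49.]), 0.93), (array([490., 192.,  13.]), 0.59)]
{'intrinsics': array([[595.63608149,   0.        , 323.86569651],
       [  0.        , 595.63608149, 245.47193021],
       [  0.        ,   0.        ,   1.        ]]), 'k1': -0.06443225321812876, 'position': array([ 307.53728511,   59.86124181, 1708.72692104]), 'attitude': array([ 0.09174584, -0.10780427, -1.55513762])}
top incubator [(array([442., -55.,  68.]), 0.63)]
top foot_point [(array([440., -58.,  72.]), 0.8), (array([487., 186.,  10.]), 0.49)]
top corner_top [(array([440., -54.,  70.]), 0.78), (array([486., 187.,   7.]), 0.3)]
top wedge [(array([486., 180.,  10.]), 0.86)]
top wedge_tip [(array([488., 187.,   8.]), 0.6)]
top wedge_back [(array([488., 185.,  11.]), 0.58)]
top vial [(array([317., 260.,  49.]), 0.43)]
top tip_box [(array([555., 463.,  52.]), 0.59), (array([488., 182.,  12.]), 0.35)]
0.9
```

View pics/scene0.png

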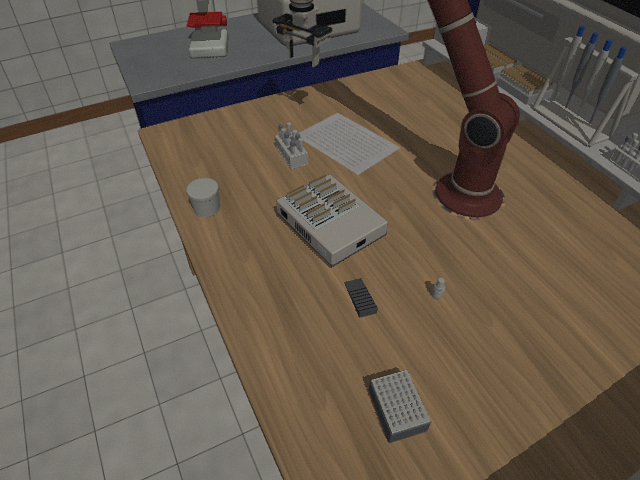

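View pics/top0.png

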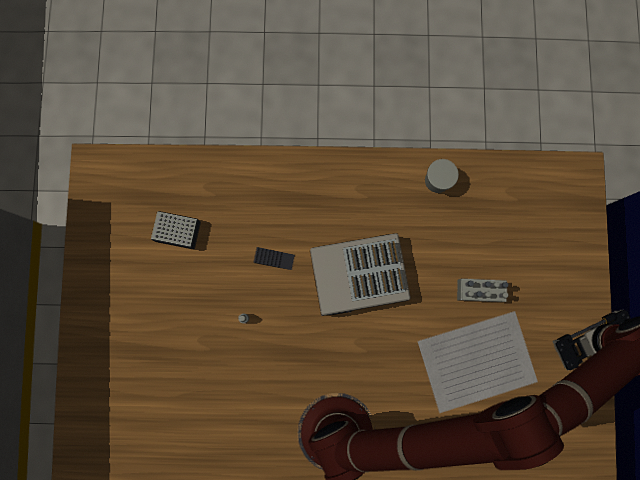

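The overview shows the incubator's far-left corner at about (310,248) in the top view. The wedge is at (254–295, 247–270) with its thin end to the right, the vial at (243,318) and the tip box at (175,230). Next I'll measure from the depth images.

```bash
cat > m.py <<'E'
from h import *
for c in('scene','top'):
    ci=cam(c); d=np.load(f'pics/{c}0.npy'); C=cloud(ci,d); P=C.reshape(-1,3)[(d>0).ravel()]
    b=P[(abs(P[:,2])<15)&(P[:,0]>300)&(P[:,0]<700)&(abs(P[:,1])<500)]; print(c,'bench z',np.median(b[:,2]),b[:,2].std())
    # wedge
    w=P[(P[:,2]>3.)&(P[:,2]<30)&(P[:,0]>430)&(P[:,0]<545)&(P[:,1]>125)&(P[:,1]<260)]
    print('wedge',len(w),cv2.minAreaRect(w[:,:2].astype(np.float32)),w[:,2].min(),w[:,2].max())
    t=P[(P[:,2]>60)&(P[:,2]<80)&(P[:,0]>300)&(P[:,0]<600)&(P[:,1]>-220)&(P[:,1]<150)]
    R_=cv2.minAreaRect(t[:,:2].astype(np.float32)); print('inc',R_,cv2.boxPoints(R_).tolist(),np.median(t[:,2]))
E
python3 m.py; python3 - <<'E'
import cv2
for c,(x,y,w,h) in {'scene':(260,160,160,170),'top':(230,220,190,110)}.items():
    p=cv2.imread(f'pics/{c}0.png')[y:y+h,x:x+w]; s=min(800/w,600/h); cv2.imwrite(f'pics/{c}0z.png',cv2.convertScaleAbs(cv2.resize(p,None,fx=s,fy=s,interpolation=cv2.INTER_CUBIC),alpha=1.5)); print(s)
E
```

```text
scene bench z 0.7541098815112264 2.218266314847889
wedge 799 ((487.1799621582031, 191.16390991210938), (132.13134765625, 113.557861328125), 89.95774841308594) 3.0005313965285723 23.196889069320605
inc ((443.29412841796875, -57.131011962890625), (192.78469848632812, 253.09657287597656), 10.973072052001953) [[324.57598876953125, 48.75550842285156], [372.7523193359375, -199.71363830566406], [562.0122680664062, -163.0175323486328], [513.8359375, 85.45161437988281]] 71.13963575429875
top bench z -0.07222885857481742 4.241658382741814
wedge 821 ((487.5240478515625, 192.7338104248047), (114.82911682128906, 133.94500732421875), 0.22724422812461853) 3.0272110508281003 28.60938952759352
inc ((441.1108703613281, -55.406097412109375), (192.09971618652344, 251.7761993408203), 11.26861572265625) [[322.31298828125, 49.286102294921875], [371.5123291015625, -197.6363067626953], [559.9087524414062, -160.09829711914062], [510.70941162109375, 86.82411193847656]] 70.34599665188875
3.5294117647058822
4.2105263157894735
```

View pics/scene0z.png

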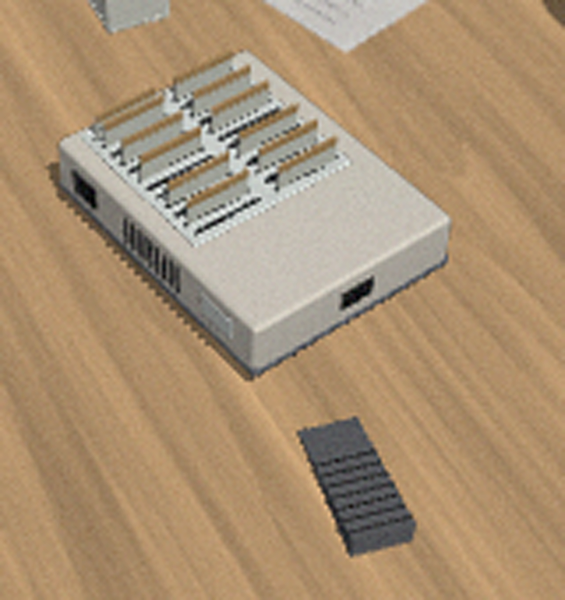

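```bash
python3 - <<'E'
from h import *
t0=r.get_t()
rots={}
for a in (0,np.pi/2,-np.pi/2,np.pi):
    o=(R.from_rotvec([np.pi,0,0])*R.from_euler('z',a)).as_rotvec()
    q=r.solve_ik([470,170,330],o); print(a,q is not None and np.round(q,2))
    rots[a]=o
r.move_gripper(0)
r.move_to([470,170,330],rots[np.pi/2] if r.solve_ik([470,170,330],rots[np.pi/2]) is not None else rots[-np.pi/2])
np.savez('pics/w1c.npz',*cam('wrist'))
snap('wrist','w1'); print(r.get_t(),r.get_position(),r.camera_info('wrist'))
for t in('corner_top','wedge','wedge_tip','wedge_back'):
        print(t,[(np.round(x['at']),round(x['p'],2)) for x in r.spot_in('wrist',t)[:2]])
E
```

```text
0 [-0.02  0.32 -0.52  1.67  0.17  1.2  -2.14]
1.5707963267948966 [ 0.35  0.48 -1.15  1.66  0.45  1.3   2.27]
-1.5707963267948966 [ 0.12  0.35 -0.72  1.66  0.25  1.22 -0.66]
3.141592653589793 [ 0.36  0.49 -1.17  1.66  0.47  1.31  0.68]
5.1917 [470.39996184 169.21691224 329.74923097] {'intrinsics': array([[360.26473414,   0.        , 323.95481973],
       [  0.        , 360.26473414, 236.435112  ],
       [  0.        ,   0.        ,   1.        ]]), 'k1': -0.03346606805544534, 'position': array([469.21530024,  90.3923473 , 487.21899296]), 'attitude': array([-1.47060804e-03, -4.44037323e-01,  3.10891997e+00])}
corner_top [(array([432.,   9.,  70.]), 0.56)]
wedge [(array([483., 182.,  12.]), 0.72)]
wedge_tip [(array([485., 184.,  13.]), 0.68)]
wedge_back [(array([485., 185.,  11.]), 0.96)]
```

View pics/w1.png

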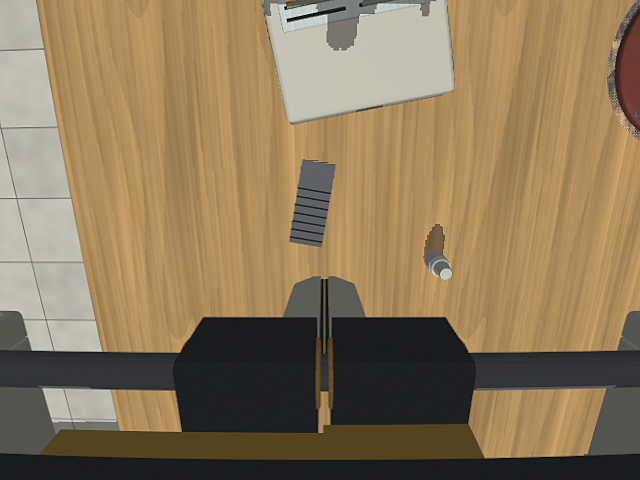

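```bash
python3 - <<'E'
from h import *
ci=tuple(np.load('pics/w1c.npz').values()); ci=(ci[0],float(ci[1]),ci[2],ci[3])
d=np.load('pics/w1.npy');C=cloud(ci,d);P=C.reshape(-1,3)
im=cv2.imread('pics/w1.png'); hsv=cv2.cvtColor(im,cv2.COLOR_BGR2HSV)
m=((hsv[...,1]<60)&(hsv[...,2]<110)).ravel()
w=P[m&(P[:,2]>-3)&(P[:,2]<26)&(P[:,0]>430)&(P[:,0]<545)&(P[:,1]>115)&(P[:,1]<260)]
print('bench',np.median(P[(abs(P[:,2])<10)][:,2]))
print('w',len(w),cv2.minAreaRect(w[:,:2].astype(np.float32)),cv2.boxPoints(cv2.minAreaRect(w[:,:2].astype(np.float32))))
for y in range(120,250,10):
    s=w[(w[:,1]>y)&(w[:,1]<y+10)]
    if len(s): print(y,len(s),s[:,0].min(),s[:,0].max(),np.median(s[:,2]))
t=P[(P[:,2]>60)&(P[:,2]<80)&(P[:,1]<150)]; 
e=t[(t[:,1]>0)]; print(cv2.boxPoints(cv2.minAreaRect(e[:,:2].astype(np.float32))), np.median(e[:,2]))
E
```

```text
bench -0.6888089056018316
w 2658 ((486.1848449707031, 183.34591674804688), (109.69340515136719, 44.618263244628906), 80.01087951660156) [[454.70013 133.20042]
 [498.64203 125.46089]
 [517.66956 233.49141]
 [473.72766 241.23094]]
120 30 477.5868404595719 497.56462685226154 1.7153719956097007
130 251 456.2581178784483 500.21550367024093 2.5093514359331834
140 262 457.51558924721047 501.62426325045067 4.26072526716419
150 233 458.9796187067129 504.25965776044745 5.690578721162012
160 257 460.14959864190035 505.72437146587333 7.420436618434053
170 244 462.94525881866036 507.2043355224878 9.036889634959664
180 242 464.28936743826796 508.75648449362177 10.649071286476897
190 253 465.64802744752876 510.1991424008258 12.436813768871275
200 230 468.3483640981715 512.9318688590818 14.020312428495089
210 249 469.7117024167074 514.395806014585 15.656094006317005
220 237 471.0808276106405 515.9147725427526 17.177782533928735
230 168 473.815785399937 515.9661057532616 18.64222045746871
240 2 476.56536399558286 477.93274739555454 19.124987459816964
[[ 3.2310172e+02  4.7361229e+01]
 [ 3.3732394e+02 -3.2959602e+01]
 [ 5.2640906e+02  5.2124023e-01]
 [ 5.1218677e+02  8.0842072e+01]] 69.21546098987898
```

```bash
python3 - <<'E'
from h import *
ci=tuple(np.load('pics/w1c.npz').values()); ci=(ci[0],float(ci[1]),ci[2],ci[3])
d=np.load('pics/w1.npy');P=cloud(ci,d).reshape(-1,3)
f=P[(P[:,2]>300)&(abs(P[:,0]-470)<60)]-np.array([470.4,169.2,329.7])
for z in range(-10,60,4):
    s=f[(f[:,2]>z)&(f[:,2]<z+4)]
    if len(s): print(z,len(s),s[:,0].min().round(1),s[:,0].max().round(1),s[:,1].min().round(1),s[:,1].max().round(1))
psi=np.radians(11.1)
o=(R.from_euler('z',psi)*R.from_rotvec([np.pi,0,0])*R.from_euler('z',np.pi/2)).as_rotvec(); print(o)
for p in ([545,222,100],[545,222,14],[465,240,14],[475,170,14],[496,62,150],[496,62,78]):
    q=r.solve_ik(p,o); print(p,None if q is None else np.round(q,2))
print(r.get_contact_force(),r.get_contact_force(),r.get_t())
E
```

```text
-10 68 -7.9 8.4 -10.5 -8.0
-6 138 -13.5 10.6 -10.9 -7.7
-2 208 -14.6 13.6 -10.7 -3.1
2 271 -15.3 13.7 -10.6 7.1
6 222 -15.9 14.4 -10.4 -8.1
10 269 -15.6 14.5 -10.9 -7.7
14 286 -16.4 14.3 -10.7 -7.6
18 307 -16.1 14.5 -10.8 -7.8
22 325 -16.5 14.5 -10.7 -7.8
26 370 -16.9 15.0 -10.6 -7.5
30 313 -16.9 15.1 -10.8 -7.7
34 62 -3.3 1.7 -10.3 -7.9
38 75 -3.2 1.6 -10.3 -7.5
42 68 -3.1 1.5 -10.2 -7.4
46 39 -3.1 1.5 -10.4 -7.5
50 43 -2.0 0.4 -9.2 -6.2
[ 2.42587304e+00 -1.99618245e+00  1.48541883e-16]
[545, 222, 100] [ 0.1   0.85 -0.93  1.73  0.8   0.99  2.2 ]
[545, 222, 14] [ 0.05  0.95 -0.82  1.78  0.91  0.85  2.11]
[465, 240, 14] [-0.05  0.87 -0.76  1.97  0.94  0.71  1.93]
[475, 170, 14] [ 0.08  0.85 -0.75  2.02  0.96  0.67  2.03]
[496, 62, 150] [ 0.47  0.69 -1.02  1.93  0.73  0.95  2.43]
[496, 62, 78] [ 0.39  0.77 -0.89  1.99  0.85  0.81  2.33]
[-0.64679618  0.3482288  -0.14966512] [-0.64679618  0.3482288  -0.14966512] 5.3917
```

```bash
cat >> h.py <<'E'
PSI=np.radians(11.1)
def ori(yaw=0.0): return (R.from_euler('z',PSI+yaw)*R.from_rotvec([np.pi,0,0])*R.from_euler('z',np.pi/2)).as_rotvec()
def wsnap(n):
    ci=cam('wrist'); p,d=snap('wrist',n); C=cloud(ci,d); P=C.reshape(-1,3)
    hsv=cv2.cvtColor(np.ascontiguousarray(p[:,:,::-1]),cv2.COLOR_BGR2HSV)
    m=((hsv[...,1]<60)&(hsv[...,2]<110)).ravel()
    tcp=np.array(r.get_position()); 
    w=P[m&(P[:,2]>-3)&(P[:,2]<26)&(abs(P[:,0]-480)<80)&(P[:,1]>60)&(P[:,1]<280)]
    mk=np.zeros(480*640,np.uint8); idx=np.where(m&(P[:,2]>-3)&(P[:,2]<26)&(abs(P[:,0]-480)<80)&(P[:,1]>60)&(P[:,1]<280))[0]; mk[idx]=1
    nl,lab,st,_=cv2.connectedComponentsWithStats(cv2.morphologyEx(mk.reshape(480,640),cv2.MORPH_CLOSE,np.ones((5,5))))
    k=1+np.argmax(st[1:,4]); w=P[idx][lab.ravel()[idx]==k]
    print(n,len(w),cv2.minAreaRect(w[:,:2].astype(np.float32)),'z',w[:,2].min(),w[:,2].max())
    return ci,P,w
E
python3 - <<'E'
from h import *
o=ori()
r.move_to([548,218,60],o); r.movel([548,218,12.5],120)
f0=np.array(r.get_contact_force())
print(r.get_t(),f0)
r.movel([532,219,12.5],60)
for i in range(1,4):
    r.movel([532-31*i/3,219+8*i/3,12.5],60); print(np.round(np.array(r.get_contact_force())-f0,2))
r.movel([516,229,60],150)
r.movel([500,240,250],300)
wsnap('w2'); print(r.get_t(),r.get_position())
E
```

```text
7.0417 [0.55477601 0.14601776 0.02897926]
[-1.13 -0.51  0.37]
[-1.23  0.4   0.5 ]
[-0.53 -0.09 -0.11]
w2 4086 ((471.29425048828125, 182.49337768554688), (47.225128173828125, 110.18514251708984), 18.002016067504883) z -1.7204261072288887 20.866575876756883
9.75 [499.33428111 238.35140843 247.32434346]
```

View pics/w2.png

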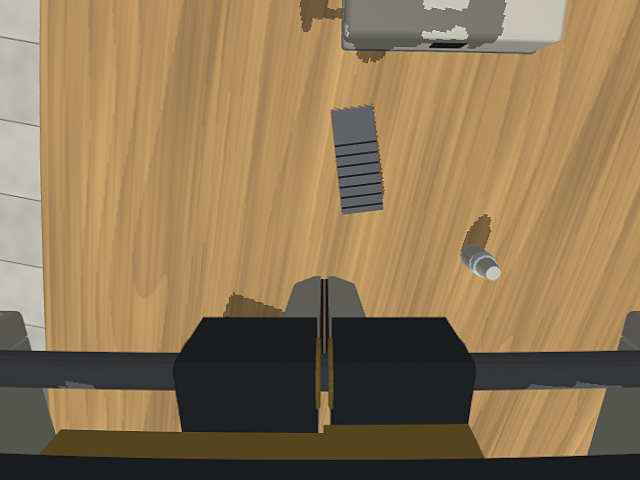

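```bash
cat >> h.py <<'E'
TH=np.radians(13.5); H=np.array([np.sin(TH),-np.cos(TH),0]); B=np.array([454.3,234.8,12.5]); OP=ori(TH-PSI)
E
python3 - <<'E'
from h import *
r.move_gripper(14)
s=B-33*H
r.move_to(s+[0,0,50],OP); r.movel(s,120)
f0=np.array(r.get_contact_force()); np.save('f0.npy',f0)
print(r.get_t(),f0,r.get_finger_gap())
for k in (-14,-8,0,12,25,40):
    r.movel(B+k*H,60); f=np.array(r.get_contact_force())-f0; print(k,np.round(f,2),round(f@-H,2))
wsnap('w3'); print(r.get_t(),r.get_position(),B+40*H)
E
```

```text
11.6083 [-0.30387525 -0.05315345  0.50307294] 14.215974399857421
-14 [ 0.41  0.08 -0.15] -0.02
-8 [ 1.03  0.39 -0.95] 0.14
0 [ 0.26  0.83 -0.75] 0.75
12 [ 0.9   0.84 -1.17] 0.61
25 [ 0.12 -0.61 -0.58] -0.62
40 [-0.03 -0.11 -0.11] -0.1
w3 23882 ((478.67620849609375, 139.65219116210938), (48.329925537109375, 127.62429809570312), 14.620214462280273) z -2.2312232054757715 25.977091941546774
13.775 [463.68704208 195.47970966  12.4507738 ] [463.63781455 195.90520318  12.5       ]
```

View pics/w3.png

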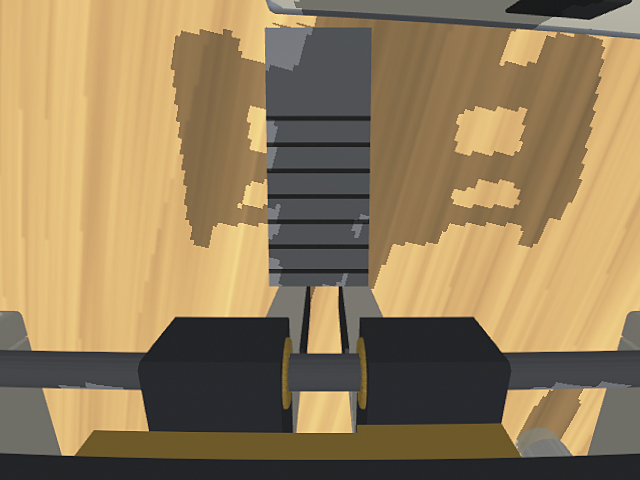

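```bash
python3 - <<'E'
from h import *
ci=cam('wrist')
print('tip',atz(ci,265,27,2),atz(ci,371,27,2),'back',atz(ci,270,285,20),atz(ci,369,285,20))
foot=np.array([496.5,62.3,0]); x=np.array([np.cos(PSI),np.sin(PSI),0]); y=np.array([-np.sin(PSI),np.cos(PSI),0])
for z in (16,70):
  print('corner',z,proj(ci,foot+20*x+20*y+[0,0,z]), proj(ci,foot-170*x+20*y+[0,0,z]))
E
python3 - <<'E'
import cv2
p=cv2.imread('pics/w3.png')[0:80,220:420]; cv2.imwrite('pics/w3z.png',cv2.resize(p,None,fx=4,fy=4))
E
```

```text
tip [514.93457677  83.14986424   2.        ] [471.67825549  72.80271912   2.        ] back [489.08622622 189.20774792  20.        ] [445.6051058  178.74868018  20.        ]
corner 16 (np.float64(264.6993813826976), np.float64(25.917702337046563)) (np.float64(732.4014635723083), np.float64(57.32065296338641))
corner 70 (np.float64(229.30084032109016), np.float64(-36.590150441496206)) (np.float64(919.9599287740612), np.float64(28.906989844623183))
```

View pics/w3z.png

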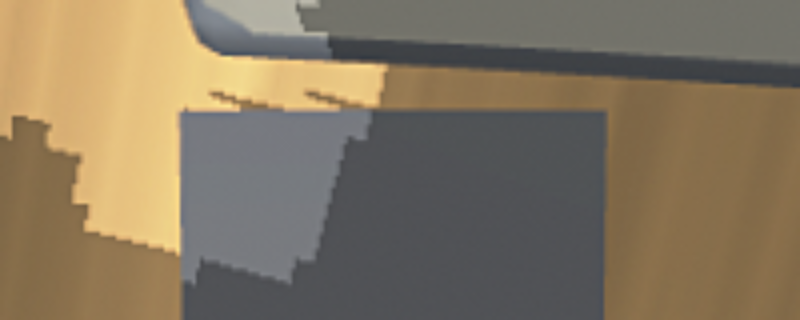

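```bash
cat >> h.py <<'E'
def ff(n=3):
    f0=np.load('f0.npy'); a=[]
    for _ in range(n): r.wait(0.03); a.append(np.array(r.get_contact_force()))
    a=np.array(a)-f0; return a.mean(0),(a@-H)
E
python3 - <<'E'
from h import *
print(ff(4))
r.movel(B+58*H,50); k=58
while k<84:
    f,a=ff(2); print(k,np.round(f,2),np.round(a,2))
    if a.mean()>2: break
    k+=2; r.movel(B+k*H,30)
print(r.get_t(),(np.array(r.get_position())-B)@H)
E
```

```text
(array([ 0.66860822, -0.04569537, -0.51212617]), array([-0.63239708,  0.00658608,  0.18474354, -0.36099771]))
58 [-0.13  0.19 -0.47] [0.14 0.29]
60 [ 0.25 -0.52 -1.29] [-0.66 -0.47]
62 [ 0.33 -0.33  0.02] [-0.03 -0.76]
64 [ 0.25 -0.17 -0.57] [ 0.39 -0.84]
66 [ 0.15  1.03 -0.13] [1.06 0.87]
68 [ 0.42 -0.12 -0.7 ] [-0.71  0.28]
70 [-0.05 -0.08 -0.37] [-0.02 -0.11]
72 [ 0.37  0.61 -0.26] [0.07 0.93]
74 [0.61 0.13 0.26] [-0.32  0.3 ]
76 [ 0.52  2.33 -1.25] [1.87 2.42]
17.3333 75.41780773098981
```

```bash
python3 - <<'E'
from h import *
k=76
f,a=ff(4); print(k,np.round(f,2),np.round(a,2))
while k<80 and a.mean()<4.2:
    k+=.7; r.movel(B+k*H,15); f,a=ff(3); print(round(k,1),np.round(f,2),np.round(a,2),((np.array(r.get_position())-B)@H).round(2))
print(r.get_t())
E
```

```text
76 [ 0.08  2.34 -0.85] [2.13 1.82 2.64 2.42]
76.7 [-0.61  4.53 -0.52] [4.6  4.39 4.65] 75.67
17.8167
```

```bash
cat > press.py <<'E'
from h import *
import sys
p=np.array([496,61.5,0.])
def press(F=15):
    c=np.array(r.get_position())
    r.movel(c-12*H,80); c=c-12*H; c[2]=110; r.movel(c,200)
    if r.get_finger_gap()>3: r.move_gripper(0)
    r.movel(p+[0,0,95],200,ori()); r.movel(p+[0,0,82],60); r.wait(.15)
    f0=np.mean([(r.wait(.03),np.array(r.get_contact_force()))[1] for _ in range(4)],0)
    z=80.
    while z>68:
        r.movel(p+[0,0,z],25); r.wait(.03)
        fz=np.mean([(r.wait(.02),np.array(r.get_contact_force()))[1] for _ in range(2)],0)-f0
        print(round(z,2),round(r.get_position()[2],2),np.round(fz,1))
        if fz[2]>F: break
        z-=.5 if fz[2]>.8 or z<79.5 else .7
    r.wait(.3); print('held',r.get_position()[2],np.array(r.get_contact_force())-f0)
    r.movel(p+[0,0,84],80)
    print(r.get_t())
press()
snap('scene','s_'+sys.argv[1]); snap('top','t_'+sys.argv[1])
E
python3 press.py 1
```

```text
80.0 79.96 [-0.5 -0.1 -0.4]
79.3 79.3 [ 0.  -0.5  0.2]
78.8 78.79 [-0.2 -0.2  0.3]
78.3 78.35 [-0.3  0.5  0.7]
77.8 78.24 [-0.9 -0.7  4.7]
77.3 78.12 [-2.  -1.1  8.9]
76.8 78.04 [-2.2 -1.4 11.6]
76.3 77.96 [-3.2 -2.1 13.7]
75.8 77.87 [-4.  -2.  17.6]
held 77.87153904744629 [-3.46643679 -2.41858703 17.74442453]
24.0
```

```bash
python3 - <<'E'
from h import *
a=cv2.imread('pics/scene0.png');b=cv2.imread('pics/s_1.png')
x,y,w,h=250,150,170,150
cv2.imwrite('pics/cmp1.png',cv2.resize(np.hstack([a[y:y+h,x:x+w],b[y:y+h,x:x+w]]),None,fx=2.35,fy=2.35,interpolation=cv2.INTER_CUBIC))
for n in('scene0','s_1'):
    ci=cam('scene'); d=np.load(f'pics/{n}.npy');P=cloud(ci,d).reshape(-1,3)
    t=P[(P[:,2]>60)&(P[:,2]<80)&(P[:,0]>300)&(P[:,0]<600)&(P[:,1]>-220)&(P[:,1]<90)]
    print(n,cv2.minAreaRect(t[:,:2].astype(np.float32)))
# pixel registration on the card region
g=[cv2.cvtColor(i,cv2.COLOR_BGR2GRAY)[175:230,275:350].astype(np.float32) for i in (a,b)]
print(cv2.phaseCorrelate(*g))
E
```

```text
scene0 ((443.29412841796875, -57.131011962890625), (192.78469848632812, 253.09657287597656), 10.973072052001953)
s_1 ((442.90447998046875, -56.33110046386719), (191.75741577148438, 252.8985137939453), 10.826728820800781)
((1.0488444669035815, 0.37432311773090277), 0.2468310792711046)
```

View pics/cmp1.png

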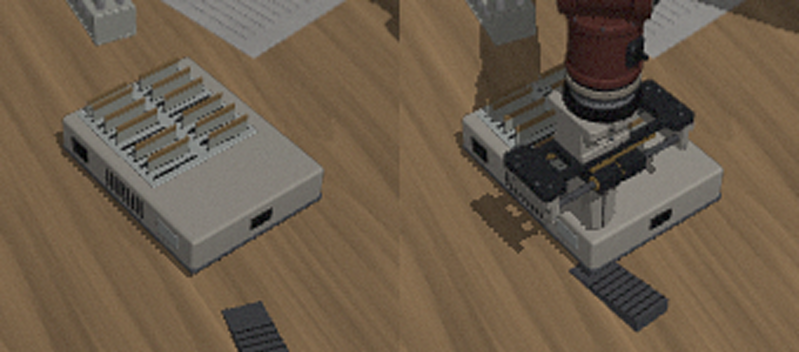

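```bash
python3 - <<'E'
from h import *
r.movel([480,150,230],250,ori())
wsnap('w9'); p,d=snap('scene','s9')
a=cv2.imread('pics/scene0.png')
for n in('scene0','s9'):
    ci=cam('scene'); D=np.load(f'pics/{n}.npy');P=cloud(ci,D).reshape(-1,3)
    t=P[(P[:,2]>60)&(P[:,2]<80)&(P[:,0]>300)&(P[:,0]<600)&(P[:,1]>-220)&(P[:,1]<90)]
    print(n,cv2.minAreaRect(t[:,:2].astype(np.float32)))
print(r.get_t())
E
```

```text
w9 3141 ((487.0029296875, 103.44230651855469), (45.400367736816406, 99.77920532226562), 13.694464683532715) z -1.9804667114861445 24.78186814033768
scene0 ((443.29412841796875, -57.131011962890625), (192.78469848632812, 253.09657287597656), 10.973072052001953)
s9 ((444.4049377441406, -57.1715087890625), (192.2633819580078, 254.030517578125), 10.733757019042969)
25.0333
```

View pics/w9.png

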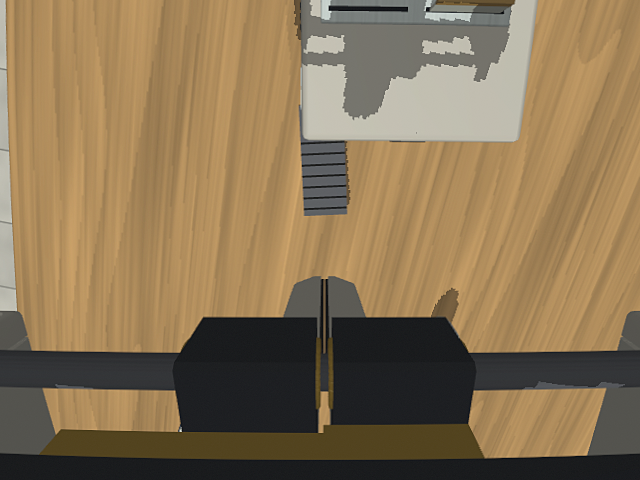

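View pics/s9.png

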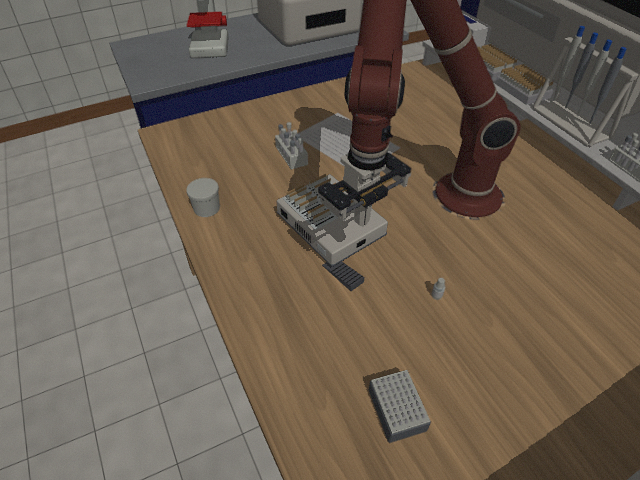

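The wedge sits under the far-left corner in the wrist view (about 302–348, 140–215). The incubator hasn't moved, and the vial, tub, rack and tip box are where they started. I'm handing the job in.

```bash
python3 - <<'E'
from h import *
print(r.sign_off(), r.get_t())
E
```

```text
the job is handed in; nothing more can be done
the job is handed in; nothing more can be done
```

The wedge is in under the short foot, the corner no longer rocks, and the job was handed in at about 25 s of the 51 s allowed.

- **Pushing in:** I first turned the wedge towards the foot with a push on its side near the back. I then pushed it in by its back face with both fingertips. I stopped when the resistance rose to about 4.5 N, below the roughly 7 N that would shove the incubator.
- **Press test:** I pressed the corner with the closed fingertips up to 17.7 N. The top gave about 0.4 to 0.5 mm, evenly as the force rose, with no free rocking, so I did not push the wedge further. The fingertips met the top about 70.3 mm above the bench, so the corner was not jacked up. I did not measure level directly.
- **Last look:** The incubator's measured position agreed with the start to about 1 mm and 0.3°, which is within camera noise. The wedge is in place, and the pictures show the other things undisturbed.
- **Disagreements:** The wrist camera put the incubator's corner about 5 mm nearer the robot's right than the fixed cameras did, so I lined up the wedge within the wrist picture alone. The trained networks' positions for the foot, the corner and the wedge's two ends were only the middles of the whole incubator or wedge. I measured those points from the depth images instead.

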